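# Prop leg over centre, then hold the dotted panel upright

## Robot

A 6-joint arm with a two-finger parallel gripper is mounted at the origin on the work surface. World frame = base frame: x ahead of the robot, y to its left, z up, the work surface at z = 0. Lengths are in m, angles in rad, forces in N, time in s.
With the tool pointing down it reaches from about 0.35 to 0.85 m from the base axis. Payload 8.1 kg.
Tool frame: the origin (TCP) lies at the very end of the fingers, on their centre line; the grasp point (between the pads) lies 19 mm behind it (robot.pinch_z is the distance from the TCP to the grasp point, in m); y points along the fingers, x is the direction in which the jaws open and shut, and the axes are right-handed (so a half turn about y gives the same grasp; the last joint's range is limited). The gripper opens to 93 mm and grips with 3 to 60 N. Pads are 15 mm wide; open, the fingers measure 128 mm over their backs; the gripper's body (75 mm by 188 mm) begins 65 mm behind the grasp point.
Start: joints at [-1.378, 0.13, 1.488, -0, 1.523, -0.085], TCP at [0.165, -0.577, 0.219] pointing down, gripper open.
Joint ranges: [-2.96, 2.96], [-0.89, 2.26], [0.02, 2.5], [-1.34, 4.48], [0, 2.73], [-2.66, 2.66]. Speed limits (rad/s): [2.39, 2.39, 2.79, 3.14, 3.14, 3.14].

## Interface

Orientations are given as a rotation vector (axis times angle).
In Python, from plant import robot gives the robot as it stands.
- The arm moves only by the shell command python3 -m inch 'ROWS' [FORCE]. ROWS is JSON, a list of rows, each a list of 5 numbers: the closure, from -1 (fully open) to 1 (shut), then the shift along the world's x, y, z in m, then the turn about the world's z in rad. A call has 1 to 8 rows; each row is the pose to reach, as a shift and turn from the pose measured when the call began; what a row does not reach only later rows make up. A row lasts 1/8 s, in which the tool goes at most 62.5 mm and 10.7 degrees, less where a joint would pass 70% of its speed; a pose out of reach is approached as far as the arm can. A call with a gripper value outside its range is refused whole. The fingers move at their own pace and stop on an object; FORCE is the grip in N (left out, the last holds). Time passes only in rows, so rows that repeat a pose let the fingers close. It gives the time, the measured TCP pose, the force and the opening at its end, in the units of the state.
- robot.read_state(): the state, without advancing time (a new reading comes with each control period).
- robot.read_camera(name): name is "scene" or "top" or "wrist"; returns a dict with "color" (420x560x3 uint8, red, green, blue), "mtx" (3x3 intrinsics, pixels), "R" (3x3) and "t" (3): a world point X has camera coordinates R X + t; the wrist camera has in their place "hand_eye" (4x4, takes a point from camera to tool coordinates, whose origin is the TCP and whose axes are the tool frame's). Camera axes: x right, y down, z forward; pixel columns grow to the right and rows downward; lengths in m; the calibration is good to about 2 mm. The wrist camera is an equidistant fisheye: a pixel r from the principal point sees the ray r / f radians off the axis. A picture is of the moment at which its call begins: read the wrist's pose just before it. There is no depth.
- robot.close_job(): hands the job in, once; it reports no verdict.
The state is a dict: "t": time; "q": joint angles; "dq": joint speeds; "joint_torque": joint torques, N m; "tool_pos": TCP position; "orientation": TCP orientation; "force": force on the tool from outside, world axes, zero at the start; "wrist_torque": the same for the moment, N m; "opening": finger opening in m.
Only numpy, scipy, OpenCV 4.12 (cv2) and the standard library are available. Lean on these libraries where they do the work, as an engineer would, in place of code of your own. Each camera call takes 0.05 s, during which the arm holds its last target. There are 200 camera calls.

## Task

A framed panel lies face down on its tilting stand on the engraving bench: while it still lies flat, flip the support leg on its back over centre and fully down against its stop. Then take the panel by the bar handle, swing it up to upright so that its dotted face shows, without ever letting it drop back onto the leg, and finish while still holding it dead upright by the handle. Leave the other things on the bench where they are.

Things in the scene. Friction and masses are not known exactly. Their poses are not given: they have to be found in the camera images.
- panel (a joint): the framed panel's hinge on its fixed stand, rad: 0 = flat, face down; 1.571 = upright; stop at 1.771, leaning back with the leg's foot on the stand's base plate. It turns freely and is back-heavy: let go above about 1.45 it falls back onto its leg, below that it falls flat
- panel_top_edge (a point): middle of the panel's top edge = hinge axes (0, 225, 9) mm. Panel: dark wooden frame 160 mm wide, 18 mm thick, recessed plywood back, dotted glass face (underneath at first); about 0.65 kg with handle and leg
- panel_hinge (a point): middle of the hinge line, 18 mm above the table; x along the hinge line; while flat, y points level from hinge to handle and z up (the panel's back). These axes turn with the panel, which rises about +x: y swings up, z swings to the side away from where the handle lay
- handle: steel bar handle beyond the top edge: a round sleeve 12 mm thick that spins freely, 88 mm free between its two posts, 34 mm free between bar and frame edge. Origin = middle of the bar = hinge axes (0, 265, 18) mm: 36 mm above the table while flat, 283 mm when upright; x along it and the hinge line
- leg (a joint): the support leg's pivot on the panel's back, rad: 0 = folded, rising 0.2 rad off the panel towards the handle; about 1.37 = straight out from the back (balance point while the panel is flat); 2.24 = fully flipped, at its stop, slanting to the hinge side. Turns freely about the hinge line's direction; gravity drops it to either end
- leg_pivot (a point): pivot of the leg = hinge axes (0, 102, 30) mm, 48 mm above the table while flat. Its axes turn with the leg and match the panel's when folded; the leg points along (0, cos 0.2, sin 0.2) in them
- leg_grip (a point): point amid the leg 85 mm from its pivot, a good place to pinch its sides. The leg is a flat aluminium bar 12 mm wide (along the hinge line), 6 mm thick, 115 mm long, with an 8 mm thick rubber foot on its last 15 mm. Folded, this point is 65 mm above the table, 37 mm above the plywood back
- handpiece: bystander: a dark engraving handpiece, 150 mm long, 28 mm thick, lying down; origin at the centre of its underside
- tape: bystander: a roll of pale tape lying flat, 80 mm across, 24 mm high; origin at the centre of its underside
- jar: bystander: a small lidded glass jar, 56 mm across, 60 mm high; origin at the centre of its underside
- cleaner: bystander: a white cleaner bottle, 60 mm across, 160 mm high; origin at the centre of its underside
- sample: bystander: a square glass sample with white dots, 90 x 90 x 6 mm, lying flat; origin at the centre of its underside
- mug: bystander: a white mug with a handle, 76 mm across, 90 mm high; origin at the centre of its underside
- brush: bystander: a hand brush lying down; origin under its middle

How it is judged:
On the way, in this order (a step that is already met when the one before it is completed fails the run):
1. the leg is flipped over centre, down against its stop, while the panel lies flat (value of joint leg above 2.1 rad and value of joint panel below 0.12 rad), for 0.2 s.
2. the panel is held upright by its handle (value of joint panel between 1.51 and 1.63 rad and value of joint leg above 2.1 rad and contact force between the fingers and handle above 0.3 N), for 0.3 s.
At the end, for the whole second after the job is handed in: the panel is upright within about 3.4 degrees (joint 1.51 to 1.63, so its leg's foot hangs clear of the base plate), still, the leg is flipped (joint above 2.1), and the fingers hold the handle (more than 0.3 N) (all of step 2 and velocity of joint panel between -0.1 and 0.1 rad/s); the arm keeps its last pose, push and grip.
It fails at once if the panel drops back onto its leg (joint above 1.72) (value of joint panel above 1.72 rad).
It fails at once if the panel is raised before the leg is flipped (value of joint panel above 0.3 rad and value of joint leg below 1.9 rad).
It fails at once if a bystander is pushed more than 30 mm (distance of any of handpiece, tape, jar, cleaner, sample, mug, brush from where it was at the start of the episode above 0.03 m).
It also fails if it takes over 64 s, if anything falls off the work surface, if the arm or the gripper's body presses on something with over 40 N, if the wrist force passes 120 N, or if a joint passes its speed limit or range.

## Working session

There is one attempt and no reset: what is moved stays moved. The work goes in short steps, Python scripts to look and compute and a shell command to move; the robot and the scene stay as the last step left them, time stands still between calls to the robot, and variables do not carry over. Pictures are saved under pics/ and viewed, about 8 in all and at most 12, crops included, and the job is handed in when it is done.

```bash
mkdir -p pics; ls
python3 - <<'E'
from plant import robot
import cv2,numpy as np
s=robot.read_state(); print(s, robot.pinch_z)
for n in("top","scene"):
    c=robot.read_camera(n); cv2.imwrite(f"pics/{n}0.png",c["color"][:,:,::-1]); print(n,c["mtx"],c["R"],c["t"])
E
```

```text
pics
{'t': 0.0, 'q': array([-1.37837476e+00,  1.31163376e-01,  1.48928140e+00, -2.56070752e-05,
        1.52297451e+00, -8.54214299e-02]), 'dq': array([ 4.72579805e-05, -1.37860774e-03, -1.13211115e-03,  1.32069788e-04,
        4.26158981e-04, -8.43672076e-05]), 'joint_torque': array([-1.16634859e-03, -5.59848368e+01, -4.91759169e+01,  7.68792350e-02,
        3.58398969e-02, -1.59872088e-04]), 'tool_pos': array([ 0.16446056, -0.57643303,  0.21758495]), 'orientation': array([-1.32668057,  1.0030896 , -1.00080098]), 'force': array([-0.29461563,  0.36939993,  0.0333475 ]), 'wrist_torque': array([ 0.00052904,  0.03510614, -0.01100486]), 'opening': 0.09292655689740877} 0.0188
top [[443.44536243   0.         274.9339099 ]
 [  0.         443.44536243 206.92231261]
 [  0.           0.           1.        ]] [[ 0.07140846 -0.99744323 -0.00279741]
 [-0.97376994 -0.06910565 -0.2167868 ]
 [ 0.21603921  0.01820445 -0.97621496]] [-0.03981822  0.56083846  1.12523955]
scene [[413.51548387   0.         284.81508095]
 [  0.         413.51548387 207.08457945]
 [  0.           0.           1.        ]] [[-0.50800141  0.86132776  0.00700362]
 [ 0.57988272  0.34799803 -0.73663655]
 [-0.63692276 -0.37015113 -0.67625258]] [ 0.31235509 -0.26766004  1.44304427]
```

View pics/top0.png

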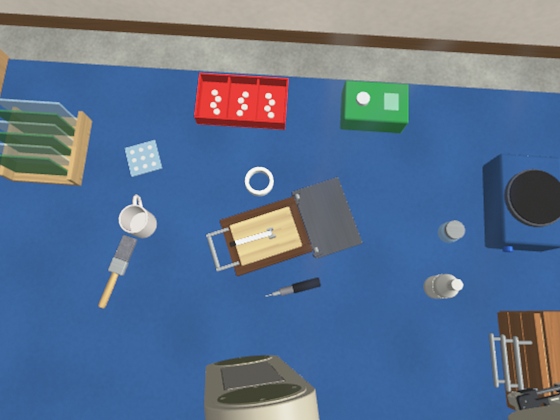

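View pics/scene0.png

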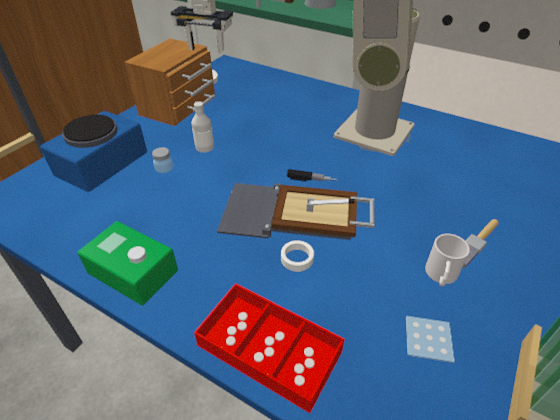

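Run:
```python
import cv2,numpy as np
a=cv2.imread("pics/top0.png")[165:285,195:375]; b=cv2.imread("pics/scene0.png")[165:245,215:385]
a=cv2.resize(a,None,fx=4,fy=4,interpolation=cv2.INTER_CUBIC)
cv2.imwrite("pics/cropa.png",a)
```

```text
(no output)
```

View pics/cropa.png

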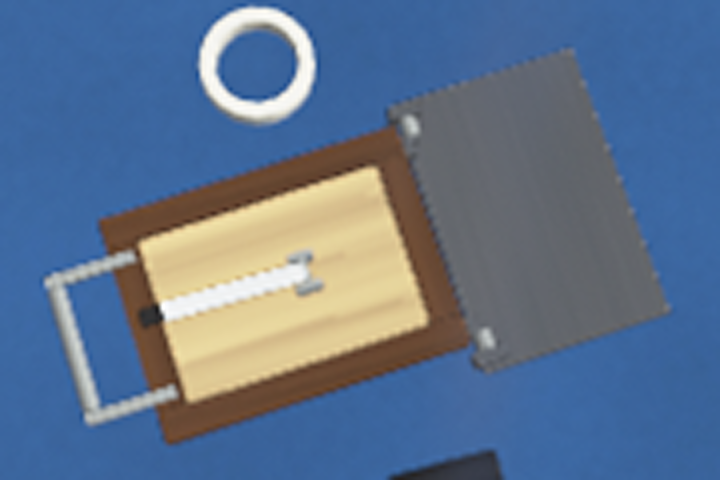

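```bash
cat > h.py <<'E'
import numpy as np,cv2
from scipy.optimize import least_squares
from plant import robot
def ray(c,uv,z):
    d=c["R"].T@np.linalg.solve(c["mtx"],[uv[0],uv[1],1]); o=-c["R"].T@c["t"]
    return o+d*(z-o[2])/d[2]
def pose(p,X):   # panel frame -> world while flat
    ya=p[2]; y=np.array([np.cos(ya),np.sin(ya),0]); x=np.cross(y,[0,0,1]); X=np.asarray(X)
    return np.array([p[0],p[1],.018])+X[0]*x+X[1]*y+X[2]*np.array([0,0,1])
E
python3 - <<'E'
from h import *
c=robot.read_camera("top")
f=lambda u,v:(195+(u+.5)/4-.5,165+(v+.5)/4-.5)
obs=[((101,219),(.08,.225,.018)),((166,442),(-.08,.225,.018)),((150,316),(0,.102+.1075*np.cos(.2),.03+.1075*np.sin(.2)+.004)),
 ((51,282),(.050,.265,.022)),((92,416),(-.050,.265,.022)),((302,272),(0,.102,.033))]
W=[ray(c,f(*o[0]),.018+o[1][2]) for o in obs]
r=least_squares(lambda p:np.concatenate([(pose(p,o[1])-w)[:2] for o,w in zip(obs,W)]),[.5,-.1,1.6])
p=r.x; print(p); print(np.round(r.fun.reshape(-1,2)*1000,1))
for n,X in dict(hinge=(0,0,0),handle=(0,.265,.018),grip=(0,.102+.085*np.cos(.2),.03+.085*np.sin(.2)),pivot=(0,.102,.03)).items(): print(n,pose(p,X).round(4))
for u in((397,126),(470,347)): print(ray(c,f(*u),.036))
# axis
ya=p[2]; print("y",np.cos(ya),np.sin(ya))
from scipy.spatial.transform import Rotation as R
s=robot.read_state(); print(R.from_rotvec(s["orientation"]).as_matrix().round(3))
# scene check
s=robot.read_camera("scene")
for X in ((.05,.265,.018),(-.05,.265,.018),(0,.21,.055),(0,.102,.03)):
    q=s["R"]@pose(p,X)+s["t"]; q=s["mtx"]@q; print((q[:2]/q[2]).round(1))
# bystanders rough
for n,uv,z in(("tape",(259,181),.02),("pen",(295,289),.014),("pentip",(266,295),.01),("penend",(319,283),.014)): print(n,ray(c,uv,z).round(3))
E
```

```text
[ 0.53225666 -0.08848599  1.95273055]
[[-0.1  2.6]
 [-2.1  0.6]
 [ 0.8 -0.1]
 [ 3.2 -0.2]
 [-2.4 -1. ]
 [ 0.6 -2. ]]
hinge [ 0.5323 -0.0885  0.018 ]
handle [0.4335 0.1574 0.036 ]
grip [0.4632 0.0835 0.0649]
pivot [0.4942 0.0062 0.048 ]
[ 0.60190488 -0.04914128  0.036     ]
[ 0.45344265 -0.10729035  0.036     ]
y -0.3727160146016523 0.9279454576964429
[[ 0.274 -0.     0.962]
 [-0.962  0.001  0.274]
 [-0.001 -1.     0.   ]]
[371.8 225. ]
[371.7 199.2]
[352.3 198.9]
[310.1 201.7]
tape [0.643 0.051 0.02 ]
pen [ 0.352 -0.069  0.014]
pentip [0.331 0.008 0.01 ]
penend [ 0.373 -0.132  0.014]
```

```bash
python3 -m inch '[[-1,0.04,0.08,0,0.2],[-1,0.075,0.165,0,0.4],[-1,0.11,0.25,0,0.6],[-1,0.15,0.33,0,0.8],[-1,0.19,0.41,0,1.0],[-1,0.22,0.49,0,1.2],[-1,0.26,0.57,0,1.4],[-1,0.299,0.66,0,1.55]]'
```

```text
t: 1.2
tool_pos: [0.3716, -0.1199, 0.2182]
orientation: [-1.565, -0.167, 0.167]
force: [2.3, -0.7, -0.6]
opening: 0.093
```

```bash
cat >> h.py <<'E'
from scipy.spatial.transform import Rotation as R
P=[0.53225666,-0.08848599,1.95273055]
def st(goal=None,ang=None):
    s=robot.read_state(); m=R.from_rotvec(s["orientation"]).as_matrix(); a=np.arctan2(m[1,0],m[0,0])
    print("tcp",s["tool_pos"].round(4),"xang",round(a,3),"down",m[:,1].round(3),"F",s["force"].round(1),"M",s["wrist_torque"].round(2),"op",round(s["opening"],4),"q",s["q"].round(2),"t",s["t"])
    if goal is not None: print("shift",(np.array(goal)-s["tool_pos"]).round(4))
    if ang is not None: print("turn",round((ang-a+np.pi)%(2*np.pi)-np.pi,3))
    return s,m
E
python3 -m inch '[[-1,0.025,0.055,0,0.15],[-1,0.05,0.11,0,0.3],[-1,0.075,0.16,-0.02,0.45],[-1,0.0916,0.203,-0.05,0.57],[-1,0.0916,0.203,-0.06,0.57],[-1,0.0916,0.203,-0.06,0.57],[-1,0.0916,0.203,-0.06,0.57],[-1,0.0916,0.203,-0.06,0.57]]'
python3 - <<'E'
from h import *
g=pose(P,(0,.102+.085*np.cos(.2),.03+.085*np.sin(.2)))-[0,0,.0188]
s,m=st(g,P[2]-np.pi/2)
c=robot.read_camera("wrist"); print(c["hand_eye"],c["mtx"]); cv2.imwrite("pics/w1.png",c["color"][:,:,::-1])
E
```

```text
t: 2.2
tool_pos: [0.4638, 0.0822, 0.1594]
orientation: [-1.485, -0.612, 0.609]
force: [-0.2, 0.5, -0.4]
opening: 0.0931
tcp [0.4638 0.0822 0.1594] xang 0.781 down [ 0.002 -0.001 -1.   ] F [-0.2  0.5 -0.4] M [-0.02 -0.11 -0.07] op 0.0931 q [ 0.07 -0.19  1.91 -0.    1.42 -0.71] t 2.2
shift [-0.0006  0.0013 -0.1133]
turn -0.399
[[ 9.99999863e-01 -3.19165289e-04  4.14632043e-04 -3.56573582e-04]
 [-4.89460732e-04 -2.90459483e-01  9.56887166e-01 -1.65220548e-01]
 [-1.84971361e-04 -9.56887238e-01 -2.90459599e-01  8.23745286e-02]
 [ 0.00000000e+00  0.00000000e+00  0.00000000e+00  1.00000000e+00]] [[325.1922621    0.         276.23380341]
 [  0.         325.1922621  212.1856648 ]
 [  0.           0.           1.        ]]
```

View pics/w1.png

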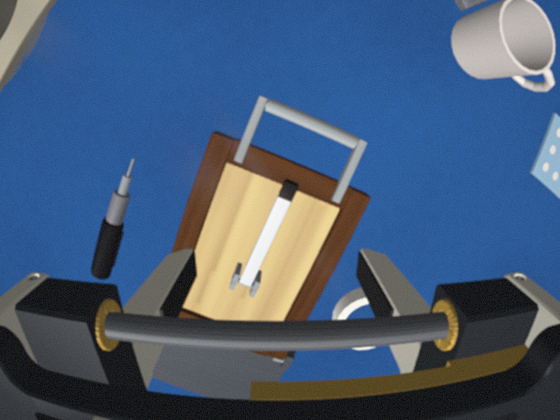

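```bash
cat >> h.py <<'E'
def wray(c,s,uv,z):
    f=c["mtx"][0,0]; v=np.array([uv[0]-c["mtx"][0,2],uv[1]-c["mtx"][1,2]]); r=np.hypot(*v); th=r/f
    d=np.append(v/r*np.sin(th),np.cos(th)); m=R.from_rotvec(s["orientation"]).as_matrix(); H=c["hand_eye"]
    o=m@H[:3,3]+s["tool_pos"]; d=m@H[:3,:3]@d
    return o+d*(z-o[2])/d[2]
E
python3 - <<'E'
from h import *
s=robot.read_state(); c=robot.read_camera("wrist")
obs=[((263,100),(.047,.265,.022)),((365,145),(-.047,.265,.022)),((289,189),(0,.102+.1075*np.cos(.2),.03+.1075*np.sin(.2)+.004)),((247,279),(0,.102,.033)),((216,133),(.08,.225,.018)),((369,198),(-.08,.225,.018))]
W=[wray(c,s,u,X[2]+.018) for u,X in obs]
for (u,X),w in zip(obs,W): print(u,(w).round(4), pose(P,X).round(4))
E
```

```text
(263, 100) [0.3877 0.1428 0.04  ] [0.4771 0.1749 0.04  ]
(365, 145) [0.4788 0.1796 0.04  ] [0.3899 0.1399 0.04  ]
(289, 189) [0.4531 0.1072 0.0734] [0.455  0.1039 0.0734]
(247, 279) [0.4914 0.0146 0.051 ] [0.4942 0.0062 0.051 ]
(216, 133) [0.3777 0.093  0.036 ] [0.5226 0.1501 0.036 ]
(369, 198) [0.5198 0.1497 0.036 ] [0.3742 0.0905 0.036 ]
```

```bash
python3 -m inch '[[-1,-0.001,0.002,0,-0.15],[-1,-0.001,0.002,-0.02,-0.3],[-1,-0.001,0.002,-0.05,-0.399],[-1,-0.001,0.002,-0.08,-0.399],[-1,-0.001,0.002,-0.1,-0.399],[-1,-0.001,0.002,-0.113,-0.399],[-1,-0.001,0.002,-0.113,-0.399],[-1,-0.001,0.002,-0.113,-0.399]]' 6
python3 - <<'E'
from h import *
g=pose(P,(0,.102+.085*np.cos(.2),.03+.085*np.sin(.2)))-[0,0,.0188]
st(g,P[2]-np.pi/2)
E
```

```text
t: 3.3
tool_pos: [0.4635, 0.0844, 0.0471]
orientation: [-1.552, -0.302, 0.298]
force: [0.0, 0.2, -0.0]
opening: 0.0928
tcp [0.4635 0.0844 0.0471] xang 0.382 down [ 0.003 -0.001 -1.   ] F [ 0.   0.2 -0. ] M [-0.06 -0.13  0.02] op 0.0928 q [ 0.07 -0.07  2.02 -0.    1.19 -0.31] t 3.3
shift [-0.0003 -0.0009 -0.001 ]
turn -0.0
```

```bash
python3 -m inch '[[1,0,0,0,0],[1,0,0,0,0],[1,0,0,0,0],[1,0,0,0,0],[1,0,0,0,0],[1,0,0,0,0]]' 6
python3 - <<'E'
from h import *
s,m=st()
# arc of grasp point; shifts from now
y=np.array([np.cos(P[2]),np.sin(P[2])])
b0=.2
for k in range(1,19):
    b=b0+2.24*k/18
    d=.085*(np.cos(b)-np.cos(b0)); print(k,round(b-b0,2),(d*y).round(3),round(.085*(np.sin(b)-np.sin(b0)),3))
E
```

```text
t: 4.05
tool_pos: [0.4634, 0.0844, 0.0471]
orientation: [-1.552, -0.302, 0.298]
force: [0.3, -0.8, -0.0]
opening: 0.0373
tcp [0.4634 0.0844 0.0471] xang 0.382 down [ 0.003 -0.001 -1.   ] F [ 0.3 -0.8 -0. ] M [ 0.01 -0.1   0.01] op 0.0373 q [ 0.07 -0.07  2.02 -0.    1.19 -0.31] t 4.05
1 0.12 [ 0.001 -0.003] 0.01
2 0.25 [ 0.003 -0.006] 0.02
3 0.37 [ 0.004 -0.011] 0.029
4 0.5 [ 0.007 -0.017] 0.038
5 0.62 [ 0.009 -0.024] 0.045
6 0.75 [ 0.013 -0.031] 0.052
7 0.87 [ 0.016 -0.04 ] 0.058
8 1.0 [ 0.019 -0.048] 0.062
9 1.12 [ 0.023 -0.058] 0.065
10 1.24 [ 0.027 -0.067] 0.067
11 1.37 [ 0.031 -0.077] 0.068
12 1.49 [ 0.035 -0.087] 0.067
13 1.62 [ 0.039 -0.097] 0.066
14 1.74 [ 0.043 -0.106] 0.062
15 1.87 [ 0.046 -0.115] 0.058
16 1.99 [ 0.049 -0.123] 0.052
17 2.12 [ 0.053 -0.131] 0.046
18 2.24 [ 0.055 -0.138] 0.038
```

Still closing; a few more rows.

```bash
python3 -m inch '[[1,0,0,0,0],[1,0,0,0,0],[1,0,0,0,0],[1,0,0,0,0],[1,0,0,0,0]]' 6
```

```text
t: 4.68
tool_pos: [0.4634, 0.0844, 0.0471]
orientation: [-1.552, -0.302, 0.298]
force: [0.4, 0.3, 0.1]
opening: 0.0116
```

```bash
python3 -m inch '[[1,0.001,-0.003,0.010,0],[1,0.003,-0.006,0.020,0],[1,0.004,-0.011,0.029,0],[1,0.007,-0.017,0.038,0],[1,0.009,-0.024,0.045,0],[1,0.013,-0.031,0.052,0],[1,0.016,-0.040,0.058,0],[1,0.019,-0.048,0.062,0]]' 6
python3 - <<'E'
from h import *
s,m=st()
print("shift from grasp",s["tool_pos"]-[.4634,.0844,.0471])
E
```

```text
t: 5.68
tool_pos: [0.4832, 0.0359, 0.1096]
orientation: [-1.552, -0.303, 0.297]
force: [4.9, 2.5, -1.9]
opening: 0.0119
tcp [0.4832 0.0359 0.1096] xang 0.382 down [ 0.004 -0.001 -1.   ] F [ 4.9  2.5 -1.9] M [ 0.42 -0.79 -0.  ] op 0.0119 q [-0.03 -0.11  1.93 -0.    1.31 -0.41] t 5.675
shift from grasp [ 0.01975726 -0.04850759  0.06253484]
```

```bash
python3 -m inch '[[1,0.003,-0.009,0.003,0],[1,0.007,-0.018,0.005,0],[1,0.011,-0.028,0.0055,0],[1,0.015,-0.038,0.005,0],[1,0.019,-0.048,0.0035,0],[1,0.023,-0.057,0,0],[1,0.026,-0.066,-0.004,0],[1,0.029,-0.074,-0.010,0]]' 6
python3 -m inch '[[1,0.004,-0.008,-0.006,0],[1,0.006,-0.014,-0.013,0],[1,0.006,-0.014,-0.013,0]]' 6
python3 - <<'E'
from h import *
s,m=st(); c=robot.read_camera("scene"); im=c["color"][90:270,200:400,::-1]; cv2.imwrite("pics/s2.png",cv2.resize(im,None,fx=3,fy=3))
E
```

```text
t: 6.68
tool_pos: [0.5142, -0.0396, 0.1009]
orientation: [-1.554, -0.305, 0.294]
force: [7.3, -1.3, 7.1]
opening: 0.0119
t: 7.05
tool_pos: [0.5208, -0.0554, 0.0878]
orientation: [-1.556, -0.305, 0.293]
force: [2.9, -3.9, 4.5]
opening: 0.012
tcp [ 0.5208 -0.0554  0.0878] xang 0.381 down [ 0.009 -0.004 -1.   ] F [ 2.9 -3.9  4.5] M [-0.56 -0.62  0.05] op 0.012 q [-0.2   0.02  1.85 -0.    1.26 -0.58] t 7.05
```

View pics/s2.png

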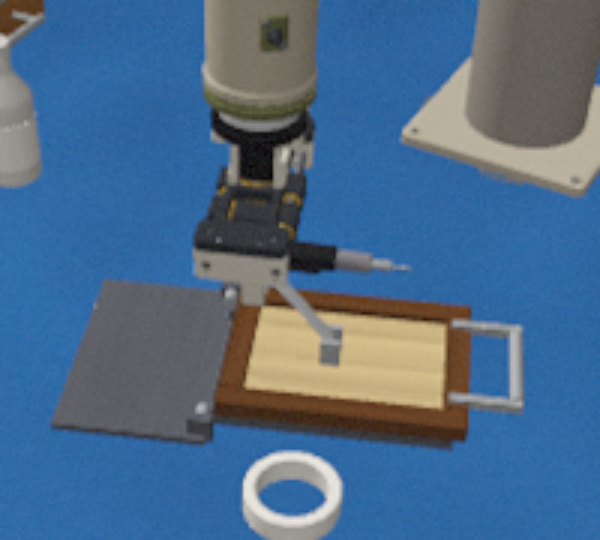

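```bash
python3 -m inch '[[-1,0,0,0,0],[-1,0,0,0,0],[-1,0,0,0,0],[-1,0,0,0,0],[-1,0,0,0,0],[-1,0,0,0.03,0],[-1,0,0,0.07,0],[-1,0,0,0.11,0]]' 6
python3 -m inch '[[0.4,-0.02,0.04,0.02,-0.15],[0.4,-0.035,0.09,0.02,-0.3],[0.4,-0.05,0.14,0.01,-0.45],[0.4,-0.07,0.18,0,-0.6],[0.4,-0.088,0.2147,0,-0.75],[0.4,-0.088,0.2147,0,-0.9],[0.4,-0.088,0.2147,0,-1.05],[0.4,-0.088,0.2147,0,-1.2]]' 6
python3 - <<'E'
from h import *
s,m=st([.4333,.1593,.0172],P[2]-np.pi)
c=robot.read_camera("scene"); im=c["color"][90:270,200:400,::-1]; cv2.imwrite("pics/s3.png",cv2.resize(im,None,fx=3,fy=3))
E
```

```text
t: 8.1
tool_pos: [0.5205, -0.0551, 0.199]
orientation: [-1.556, -0.305, 0.293]
force: [0.3, 0.0, -0.3]
opening: 0.0874
t: 9.1
tool_pos: [0.4323, 0.1599, 0.1991]
orientation: [-1.482, 0.641, -0.647]
force: [-0.8, 0.5, -0.6]
opening: 0.028
tcp [0.4323 0.1599 0.1991] xang -0.823 down [-0.    -0.009 -1.   ] F [-0.8  0.5 -0.6] M [-0.01 -0.06  0.  ] op 0.028 q [ 0.25 -0.24  1.88 -0.01  1.5   1.07] t 9.1
shift [ 0.001  -0.0006 -0.1819]
turn -0.366
```

View pics/s3.png

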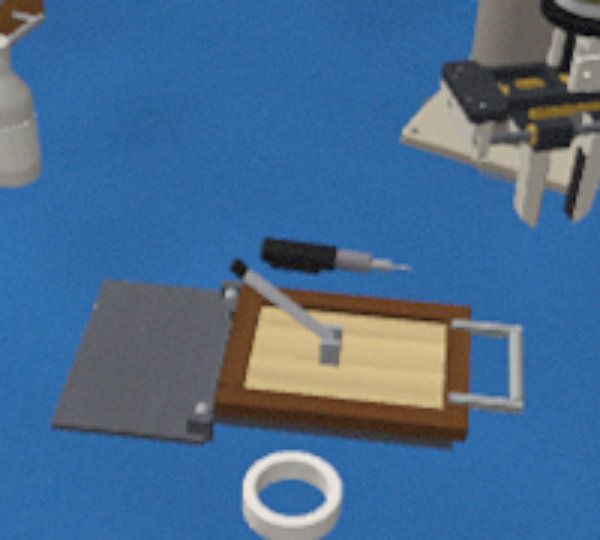

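```bash
python3 -m inch '[[0.4,0.001,-0.0006,0,-0.15],[0.4,0.001,-0.0006,-0.03,-0.3],[0.4,0.001,-0.0006,-0.06,-0.366],[0.4,0.001,-0.0006,-0.09,-0.366],[0.4,0.001,-0.0006,-0.1,-0.366],[0.4,0.001,-0.0006,-0.1,-0.366]]' 6
python3 - <<'E'
from h import *
s,m=st([.4333,.1593,.0172],P[2]-np.pi)
c=robot.read_camera("wrist"); cv2.imwrite("pics/w4.png",c["color"][:,:,::-1])
E
```

```text
t: 9.9
tool_pos: [0.4331, 0.1591, 0.0989]
orientation: [-1.374, 0.929, -0.931]
force: [-0.5, -0.8, 0.2]
opening: 0.028
tcp [0.4331 0.1591 0.0989] xang -1.196 down [-0.005 -0.009 -1.   ] F [-0.5 -0.8  0.2] M [ 0.03 -0.   -0.01] op 0.028 q [ 0.25 -0.15  1.99 -0.01  1.31  1.44] t 9.9
shift [ 0.0002  0.0002 -0.0817]
turn 0.007
```

View pics/w4.png

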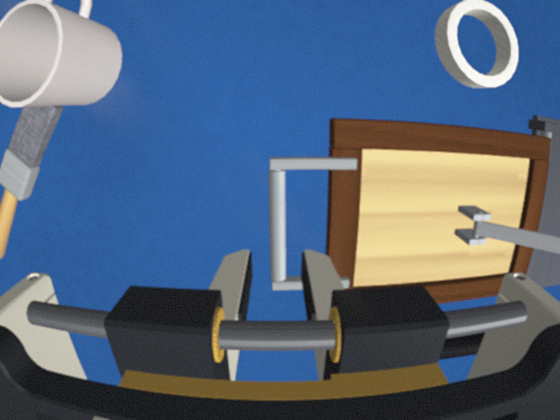

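Run:
```python
from h import *
s=robot.read_state(); c=robot.read_camera("wrist")
m=R.from_rotvec(s["orientation"]).as_matrix()
for u in((278.5,163),(281,285),(332,121),(331,296)):
    w=wray(c,s,u,.040); print(w.round(4), "tool x,z:",(m.T@(w-s["tool_pos"])).round(4))
```

```text
[0.4785 0.1758 0.04  ] tool x,z: [0.0006 0.0596 0.048 ]
[0.3898 0.1386 0.04  ] tool x,z: [ 0.0027  0.0602 -0.0482]
[0.5198 0.1525 0.04  ] tool x,z: [0.0374 0.0597 0.0779]
[0.3943 0.0964 0.04  ] tool x,z: [ 0.0436  0.0605 -0.0595]
```

```bash
python3 -m inch '[[0.4,0.0008,-0.0015,-0.03,0],[0.4,0.0008,-0.0015,-0.06,0],[0.4,0.0008,-0.0015,-0.08,0],[0.4,0.0008,-0.0015,-0.081,0],[1,0.0008,-0.0015,-0.081,0],[1,0.0008,-0.0015,-0.081,0],[1,0.0008,-0.0015,-0.081,0],[1,0.0008,-0.0015,-0.081,0]]' 15
python3 -m inch '[[1,0,0,0,0],[1,0,0,0,0]]' 15
python3 - <<'E'
from h import *
s,m=st()
y=np.array([np.cos(P[2]),np.sin(P[2])])
r=np.hypot(.265,.018); a0=np.arctan2(.018,.265)
for k in range(1,25):
    th=1.571*k/24
    d=r*(np.cos(th+a0)-np.cos(a0)); print(k,round(th,3),(d*y).round(4),round(r*(np.sin(th+a0)-np.sin(a0)),4))
E
```

```text
t: 11.0
tool_pos: [0.436, 0.1591, 0.0209]
orientation: [-1.368, 0.927, -0.932]
force: [-1.5, 5.3, 2.0]
opening: 0.0114
t: 11.25
tool_pos: [0.4361, 0.1592, 0.0211]
orientation: [-1.368, 0.926, -0.932]
force: [-0.5, 1.4, -3.6]
opening: 0.0114
tcp [0.4361 0.1592 0.0211] xang -1.196 down [ 0.    -0.006 -1.   ] F [-0.5  1.4 -3.6] M [0.21 0.08 0.06] op 0.0114 q [ 0.24 -0.04  2.04 -0.01  1.14  1.44] t 11.25
1 0.065 [ 0.0007 -0.0016] 0.0173
2 0.131 [ 0.0017 -0.0043] 0.0344
3 0.196 [ 0.0032 -0.008 ] 0.0514
4 0.262 [ 0.0051 -0.0127] 0.068
5 0.327 [ 0.0074 -0.0184] 0.0842
6 0.393 [ 0.0101 -0.0251] 0.1001
7 0.458 [ 0.0132 -0.0328] 0.1154
8 0.524 [ 0.0166 -0.0413] 0.1301
9 0.589 [ 0.0204 -0.0507] 0.1442
10 0.655 [ 0.0245 -0.061 ] 0.1576
11 0.72 [ 0.0289 -0.0721] 0.1703
12 0.785 [ 0.0337 -0.0839] 0.1821
13 0.851 [ 0.0387 -0.0963] 0.1931
14 0.916 [ 0.044  -0.1095] 0.2032
15 0.982 [ 0.0495 -0.1232] 0.2124
16 1.047 [ 0.0552 -0.1374] 0.2205
17 1.113 [ 0.0611 -0.1522] 0.2276
18 1.178 [ 0.0672 -0.1673] 0.2337
19 1.244 [ 0.0734 -0.1827] 0.2387
20 1.309 [ 0.0797 -0.1984] 0.2426
21 1.375 [ 0.0861 -0.2144] 0.2454
22 1.44 [ 0.0925 -0.2304] 0.2471
23 1.506 [ 0.099  -0.2465] 0.2476
24 1.571 [ 0.1055 -0.2627] 0.247
```

```bash
python3 -m inch '[[1,0.0007,-0.0016,0.0173,0],[1,0.0017,-0.0043,0.0344,0],[1,0.0032,-0.008,0.0514,0],[1,0.0051,-0.0127,0.068,0],[1,0.0074,-0.0184,0.0842,0],[1,0.0101,-0.0251,0.1001,0]]' 20
python3 - <<'E'
from h import *
s,m=st(); y=np.array([np.cos(P[2]),np.sin(P[2]),0]); d=s["tool_pos"]-[.4361,.1592,.0211]; print("along y",d@y,"z",d[2]); 
c=robot.read_camera("scene"); im=c["color"][90:270,200:400,::-1]; cv2.imwrite("pics/s5.png",cv2.resize(im,None,fx=3,fy=3))
E
```

```text
t: 12.0
tool_pos: [0.4465, 0.1335, 0.1223]
orientation: [-1.368, 0.926, -0.933]
force: [2.7, -0.8, -3.9]
opening: 0.0111
tcp [0.4465 0.1335 0.1223] xang -1.196 down [ 0.001 -0.006 -1.   ] F [ 2.7 -0.8 -3.9] M [-0.19 -0.5   0.05] op 0.0111 q [ 0.19 -0.17  1.96 -0.01  1.35  1.38] t 12.0
along y -0.02768489334942438 z 0.10123576459633749
```

View pics/s5.png

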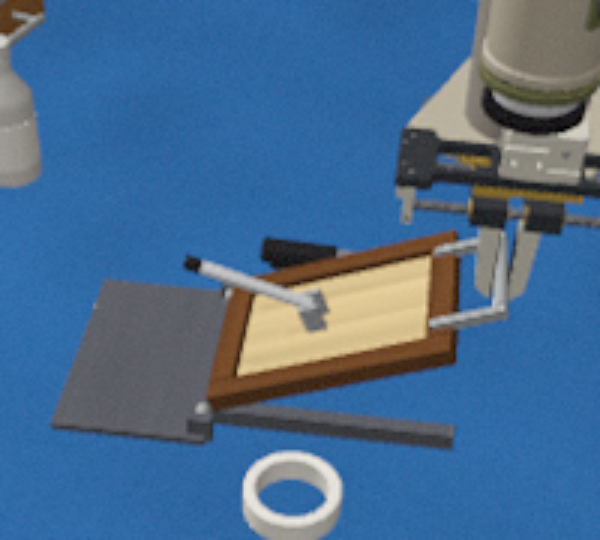

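```bash
python3 -m inch '[[1,0.0028,-0.0071,0.0142,0],[1,0.0062,-0.0156,0.0289,0],[1,0.0100,-0.0250,0.0430,0],[1,0.0141,-0.0353,0.0564,0],[1,0.0185,-0.0464,0.0691,0],[1,0.0233,-0.0582,0.0809,0],[1,0.0283,-0.0706,0.0919,0],[1,0.0336,-0.0838,0.1020,0]]' 20
python3 - <<'E'
from h import *
s,m=st(); print((s["tool_pos"]-[.4361,.1592,.0211]).round(4))
E
```

```text
t: 13.05
tool_pos: [0.4815, 0.0474, 0.2262]
orientation: [-1.368, 0.925, -0.935]
force: [11.4, -4.5, -16.2]
opening: 0.0112
tcp [0.4815 0.0474 0.2262] xang -1.197 down [ 0.003 -0.008 -1.   ] F [ 11.4  -4.5 -16.2] M [-0.71 -2.05  0.04] op 0.0112 q [-0.   -0.19  1.79 -0.01  1.54  1.2 ] t 13.05
[ 0.0454 -0.1118  0.2051]
```

```bash
cat > arc.py <<'E'
from h import *
def arc(ths,dr,lat):
    s,m=st(); y=np.array([np.cos(P[2]),np.sin(P[2]),0]); x=np.array([y[1],-y[0],0]); r0=np.hypot(.265,.018); a0=np.arctan2(.018,.265)
    base=np.array([.4361,.1592,.0211]); d=s["tool_pos"]-base; yy=d@y+.265; zz=d[2]+.018
    print("r",np.hypot(yy,zz)-r0,"th",np.arctan2(zz,yy)-a0,"lat",d@x)
    for i,th in enumerate(ths):
        r=r0+dr
        t=base+y*(r*np.cos(th+a0)-.265)+np.array([0,0,r*np.sin(th+a0)-.018])+x*lat
        print(round(th,3),(t-s["tool_pos"]).round(4))
E
python3 - <<'E'
from arc import *
arc(np.linspace(.98,1.571,10),-.003,-.002)
E
```

```text
tcp [0.4815 0.0474 0.2262] xang -1.197 down [ 0.003 -0.008 -1.   ] F [ 11.4  -4.5 -16.2] M [-0.71 -2.05  0.04] op 0.0112 q [-0.   -0.19  1.79 -0.01  1.54  1.2 ] t 13.05
r 9.384760462877173e-05 th 0.9286201246326065 lat 0.0004919730448520458
0.98 [ 0.0026 -0.0132  0.0044]
1.046 [ 0.0083 -0.0273  0.0126]
1.111 [ 0.0141 -0.0419  0.0197]
1.177 [ 0.0201 -0.0568  0.0257]
1.243 [ 0.0263 -0.0722  0.0307]
1.308 [ 0.0326 -0.0877  0.0346]
1.374 [ 0.0389 -0.1035  0.0374]
1.44 [ 0.0453 -0.1195  0.039 ]
1.505 [ 0.0517 -0.1355  0.0395]
1.571 [ 0.0581 -0.1514  0.0389]
```

```bash
python3 -m inch '[[1,0.003,-0.012,0.0055,0],[1,0.0083,-0.0273,0.0126,0],[1,0.0141,-0.0419,0.0197,0],[1,0.0201,-0.0568,0.0257,0],[1,0.0263,-0.0722,0.0307,0]]' 20
python3 - <<'E'
from arc import *
arc([1.28,1.33,1.38,1.42,1.46,1.5,1.54,1.571],-.004,-.003)
E
```

```text
t: 13.68
tool_pos: [0.5109, -0.0243, 0.26]
orientation: [-1.362, 0.919, -0.938]
force: [13.3, 5.5, 0.0]
opening: 0.0112
tcp [ 0.5109 -0.0243  0.26  ] xang -1.196 down [ 0.01  -0.005 -1.   ] F [13.3  5.5  0. ] M [ 0.97 -2.19  0.06] op 0.0112 q [-0.14 -0.14  1.68 -0.    1.59  1.05] t 13.675
r -0.0001947057845670952 th 1.2482857637982196 lat 0.000984904227149247
1.28 [-0.0003 -0.0099 -0.0017]
1.33 [ 0.0044 -0.0218  0.0009]
1.38 [ 0.0093 -0.0338  0.0028]
1.42 [ 0.0131 -0.0434  0.0039]
1.46 [ 0.017  -0.0531  0.0045]
1.5 [ 0.0209 -0.0628  0.0048]
1.54 [ 0.0248 -0.0725  0.0046]
1.571 [ 0.0279 -0.08    0.0042]
```

Run:
```python
from arc import *
arc([1.28,1.33,1.38,1.42,1.46,1.5,1.54,1.571],-.001,.003)
```

```text
tcp [ 0.5109 -0.0243  0.26  ] xang -1.196 down [ 0.01  -0.005 -1.   ] F [13.3  5.5  0. ] M [ 0.97 -2.19  0.06] op 0.0112 q [-0.14 -0.14  1.68 -0.    1.59  1.05] t 13.675
r -0.0001947057845670952 th 1.2482857637982196 lat 0.000984904227149247
1.28 [ 0.005  -0.007   0.0012]
1.33 [ 0.0098 -0.019   0.0038]
1.38 [ 0.0147 -0.0312  0.0058]
1.42 [ 0.0186 -0.041   0.0068]
1.46 [ 0.0226 -0.0508  0.0075]
1.5 [ 0.0265 -0.0606  0.0078]
1.54 [ 0.0304 -0.0704  0.0076]
1.571 [ 0.0335 -0.078   0.0071]
```

```bash
python3 -m inch '[[1,0.0045,-0.0065,0.0012,0],[1,0.0098,-0.019,0.0038,0],[1,0.0147,-0.0312,0.0058,0],[1,0.0186,-0.041,0.0068,0],[1,0.0226,-0.0508,0.0075,0],[1,0.0265,-0.0606,0.0078,0],[1,0.0304,-0.0704,0.0076,0]]' 20
python3 - <<'E'
from arc import *
arc([1.56,1.571],-.001,.003)
c=robot.read_camera("scene"); im=c["color"][60:260,180:400,::-1]; cv2.imwrite("pics/s6.png",cv2.resize(im,None,fx=3,fy=3))
E
```

```text
t: 14.55
tool_pos: [0.5405, -0.0957, 0.2683]
orientation: [-1.363, 0.92, -0.938]
force: [-4.4, -2.9, 2.0]
opening: 0.0114
tcp [ 0.5405 -0.0957  0.2683] xang -1.196 down [ 0.009 -0.006 -1.   ] F [-4.4 -2.9  2. ] M [-0.36  0.65  0.03] op 0.0114 q [-0.27 -0.03  1.57 -0.    1.6   0.93] t 14.55
r -0.00015723510748183456 th 1.542162231265101 lat 0.0018487194525830892
1.56 [ 0.0028 -0.0039 -0.0011]
1.571 [ 0.0039 -0.0066 -0.0013]
```

View pics/s6.png

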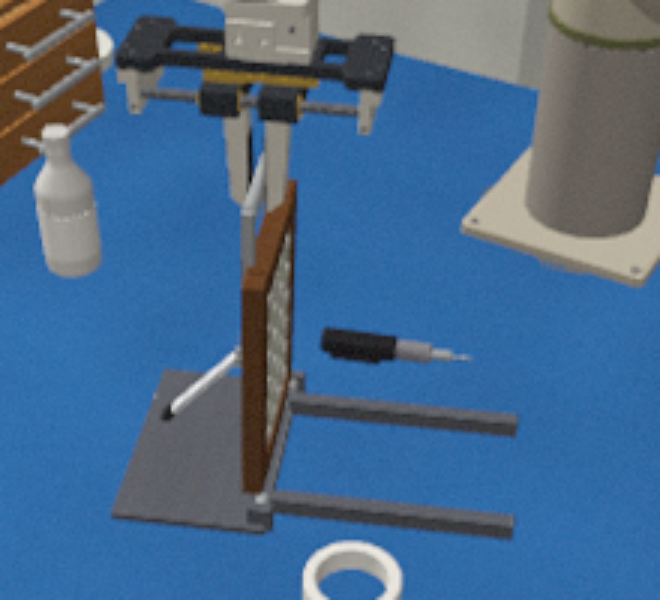

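```bash
python3 -m inch '[[1,0.001,-0.003,-0.0003,0],[1,0.002,-0.005,-0.0005,0],[1,0.0028,-0.0071,-0.0006,0],[1,0.0028,-0.0071,-0.0006,0],[1,0.0028,-0.0071,-0.0006,0],[1,0.0028,-0.0071,-0.0006,0],[1,0.0028,-0.0071,-0.0006,0],[1,0.0028,-0.0071,-0.0006,0]]' 20
python3 - <<'E'
from arc import *
arc([1.571],0,.002)
# predicted scene pixels of the frame's far-x back edge (x=+80, z=18; y 5..225) for several theta
c=robot.read_camera("scene"); h=np.array([P[0],P[1],.018]); y=np.array([np.cos(P[2]),np.sin(P[2]),0]); x=np.array([y[1],-y[0],0]); z=np.array([0,0,1.])
for th in(1.5,1.571,1.64):
    Y=y*np.cos(th)+z*np.sin(th); Z=-y*np.sin(th)+z*np.cos(th)
    o=[]
    for X in((.08,.225,.018),(.08,.225,0),(-.08,.225,0),(.08,.005,.018)):
        q=c["mtx"]@(c["R"]@(h+x*X[0]+Y*X[1]+Z*X[2])+c["t"]); o.append(q[:2]/q[2])
    print(th,((np.array(o)-[180,60])*3.6).round(0).tolist())
im=c["color"][60:220,180:400,::-1]; cv2.imwrite("pics/s7.png",cv2.resize(im,None,fx=3.6,fy=3.6,interpolation=cv2.INTER_CUBIC))
E
```

```text
t: 15.6
tool_pos: [0.5437, -0.1038, 0.2678]
orientation: [-1.363, 0.92, -0.939]
force: [-1.0, -1.2, 2.4]
opening: 0.0115
tcp [ 0.5437 -0.1038  0.2678] xang -1.197 down [ 0.01  -0.006 -1.   ] F [-1.  -1.2  2.4] M [-0.23  0.36  0.04] op 0.0115 q [-0.28 -0.02  1.56 -0.    1.6   0.92] t 15.6
r -0.00019676015183844875 th 1.5752151130697467 lat 0.001849699210846404
1.571 [-0.0003  0.0011  0.0003]
1.5 [[301.0, 340.0], [330.0, 345.0], [370.0, 211.0], [288.0, 591.0]]
1.571 [[276.0, 339.0], [305.0, 342.0], [348.0, 209.0], [288.0, 592.0]]
1.64 [[251.0, 339.0], [280.0, 340.0], [326.0, 207.0], [288.0, 593.0]]
```

View pics/s7.png

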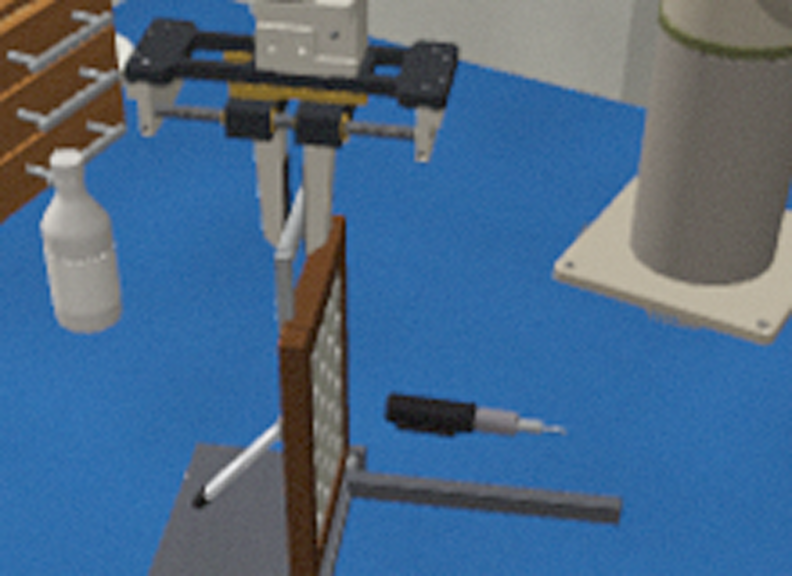

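Run:
```python
from h import *
st(); print(robot.read_state()["dq"].round(4)); robot.close_job()
```

```text
tcp [ 0.5437 -0.1038  0.2678] xang -1.197 down [ 0.01  -0.006 -1.   ] F [-2.1 -1.7  2.8] M [-0.27  0.34  0.06] op 0.0112 q [-0.28 -0.02  1.56 -0.    1.6   0.92] t 15.65
[-0.0009  0.0017 -0.0015  0.0012 -0.0016  0.0011]
the job is handed in; nothing more can be done
```

I flipped the leg over centre to its stop while the panel lay flat. Then I took the bar handle, swung the panel up along its arc, and handed the job in at about 15.7 s, still holding it upright.

**Last checks**
- **Panel angle:** about 1.575 rad worked out from the tool position, and about 1.57 rad from the frame corners in the scene picture. The allowed range is 1.51 to 1.63. The corners sat about 2 px lower than predicted, all by the same amount, which I took as calibration offset.
- **Grip:** the fingers were on the bar at about 11 mm opening for a 12 mm sleeve, with a 20 N grip setting. The arm was still, with about 4 N on the wrist.
- **Leg:** in the last picture it was still flipped, with its foot above the base plate.
- **Bystanders:** the arm did not go near any of them apart from passing over at height. The ones in the last view (handpiece, bottle) looked unmoved; I did not measure any of them.

**What went off plan:** during the swing the sideways and radial forces rose to about 20 N. My first sideways correction went the wrong way; I reversed it, and the forces had dropped by the end. The job reports no verdict, so I have no outside confirmation of the result.

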